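Stock the meeting kit tray

TASK

Pack the meeting kit from the open desk in front of you (not from the brown board at the back) into the wooden four-bay tray, one piece lying flat in each bay: the thick felt marker goes lengthwise in the long bay of the near row and the eraser in the small bay to its right; in the far row, the small thick pad of sticky notes goes in the narrower bay on the left and the square charger block in the wider bay on the right. The slim pen and the large thin pad of notes look similar but do not belong to the kit: leave them, and the cup and the mouse, where they are.

Things in the scene. Friction and masses are not known exactly. Their poses are not given: they have to be found in the camera images.
- tray: Open light-wood tray with four bays in two rows, 180 (x) x 257 (y) x 24 mm high, fixed to the desk. Origin: centre of its underside; its x points away from the robot and y to the robot's left (turned at most 17 degrees), z up. Floor top at z = 4 mm; rim 6 and dividers 4 mm thick, all reaching z = 24 mm. Bay centres are given with the things, in this frame.
- marker: Thick felt marker lying flat, cap on, 17 (x) x 135 (y) x 18 mm high; it does not roll. Origin: centre of its underside, z up. Its length is along its y. To go in the long bay, its length along the tray's y: near row, left (inside 80 x 160 mm, x by y), centre (-44, 42.5) mm in the tray's frame.
- eraser: Eraser in a paper sleeve lying flat on the open desk (not the one on the brown board at the back), 23 (x) x 52 (y) x 13 mm high. Origin: centre of its underside, z up. To go in the small bay: near row, right (inside 80 x 81 mm, x by y), centre (-44, -82) mm in the tray's frame.
- notes_small: Small thick square pad of sticky notes, 50 x 50 x 20 mm high; rigid. Origin: centre of its underside, z up. To go in the narrower far bay: far row, left (inside 84 x 100 mm, x by y), centre (42, 72.5) mm in the tray's frame.
- charger: Square white charger block with rounded edges and no cable, 60 x 60 x 28 mm high. Origin: centre of its underside, z up. To go in the wider far bay: far row, right (inside 84 x 141 mm, x by y), centre (42, -52) mm in the tray's frame.
- pen: Slim pointed ball pen with a clip, lying flat, 10 (x) x 142 (y) x 11 mm high, coloured like the marker but much thinner. Origin: centre of its underside, z up. Stays where it is.
- notes_large: Large thin square pad of sticky notes, 76 x 76 x 12 mm high. Origin: centre of its underside, z up. Stays where it is.
- cup: Open plastic cup standing upright, 72 mm across the rim, 83 mm high. Origin: centre of its underside, z up. Stays where it is.
- mouse: Computer mouse, 104 (x) x 60 (y) x 37 mm high. Origin: centre of its underside, z up. Stays where it is.
There are look-alikes about, which are no part of the job. Of the things like the charger, leave any that is red; of the rest the smaller one is meant.

How it is judged:
By the outcome, as a careful person would: the job done as asked, in the order asked, and still so for the second after the job is handed in, with the robot touching nothing.
It also fails if it takes over 102 s, if anything falls off the work surface, if the arm or the gripper's body presses on something with over 40 N, if the wrist force passes 120 N, or if a joint passes its speed limit or range.

ROBOT

A 7-joint arm with a two-finger parallel gripper is mounted at the origin on a cart in front of the work surface, level with it; the furniture and walls round the work are solid. World frame = base frame: x ahead of the robot, y to its left, z up, the work surface at z = 0. Lengths are in m, angles in rad, forces in N, time in s.
With the tool pointing down it reaches from about 0.35 to 0.9 m from the base axis. Payload 19.9 kg.
Tool frame: the origin (TCP) lies between the finger pads; the fingertips stand 19 mm ahead of it and the grasp point (between the pads) is the TCP; z points along the fingers, y is the line along which they close (so a half turn about z gives the same grasp; the last joint's range is limited). The gripper opens to 94 mm and grips with 3 to 60 N. Pads are 16 mm wide; open, the fingers measure 119 mm over their backs; the gripper's body (75 mm by 177 mm) begins 78 mm behind the grasp point.
Start: joints at [-1.268, 0.417, -0.01, 1.614, 0.005, 1.111, -0.053], TCP at [0.211, 0.588, 0.224] pointing down, gripper open.
Joint ranges: [-2.81, 2.81], [-0.39, 2.02], [-1.27, 1.25], [0.06, 2.57], [-1.19, 4.33], [0.19, 2], [-2.82, 2.82]. Speed limits (rad/s): [1.89, 1.89, 2.39, 2.39, 3.01, 3.01, 3.01].

INTERFACE

Orientations are given as a 3x3 rotation matrix whose columns are the frame's x, y, z axes.
In Python, from rig import robot gives the robot as it stands. Calls block until the motion is done:
- robot.move_ptp(position, orientation): joint-space move of the TCP to a pose.
- robot.move_linear(position, velocity=0.15, frame=None, threshold=None): straight line of the TCP; frame=None keeps the orientation; velocity is the mean speed in m/s. With threshold (N) it stops when the force on the tool has changed by that much, and returns True; else False.
- robot.goto_joints(angles): joint-space move.
- robot.gripper_to(opening): finger opening in m; the grip force is fixed at half the most; returns when the fingers have stopped.
- robot.pause(seconds).
- robot.ik(position, orientation): joint angles nearest the present ones, or None.
- robot.get_state(): the state.
- robot.grab_frame(name): name is "scene" or "top" or "wrist"; returns the picture (400x640x3 uint8, red, green, blue); there is no depth.
- robot.camera_info(name): a dict with "fx", "fy", "cx", "cy" (pixels), "rvec" (rotation vector, rad) and "tvec" (3), from world to camera coordinates, as OpenCV has them. Camera axes: x right, y down, z forward; pixel columns grow to the right and rows downward; lengths in m; the calibration is good to about 2 mm. A picture is of the moment at which its call begins: read the wrist's pose just before it. camera_info takes no time and is no camera call; for the wrist camera it gives the pose at the moment of the call.
A pose or a line that the arm cannot do raises robot.PlanningError and nothing moves.
- robot.sign_off(): hands the job in; it is judged then, once.
The state is a dict: "time": time; "qpos": joint angles; "joint_vel": joint speeds; "effort": joint torques, N m; "ee_pos": TCP position; "tool_rot": TCP orientation; "force": force on the tool from outside, world axes, zero at the start; "moment": the same for the moment, N m; "opening": finger opening in m; "grasp_force": force on a finger pad.
Only numpy, scipy, OpenCV 4.12 (cv2) and the standard library are available. Lean on these libraries where they do the work, as an engineer would, in place of code of your own. Each camera call takes 0.05 s, during which the arm holds its last target. There are 200 camera calls.

## Working session

There is one attempt and no reset: what is moved stays moved. The work goes in short steps, each a Python script; the robot and the scene stay as the last script left them, time stands still between calls to the robot, and variables do not carry over. Pictures are saved under pics/ and viewed, at most 14 in all, crops included, and the job is handed in when it is done.

```bash
ls; mkdir -p pics; python3 - <<'E'
from rig import robot
import cv2
for n in("top","scene"):
    cv2.imwrite(f"pics/{n}0.png",robot.grab_frame(n)[:,:,::-1]); print(robot.camera_info(n))
print(robot.get_state()["time"])
E
```

```text
pics
{'fx': 395.44222683216924, 'fy': 395.44222683216924, 'cx': 314.8042129680419, 'cy': 208.67384101855941, 'rvec': array([ 2.13656038, -2.15343844,  0.1582228 ]), 'tvec': array([-0.06647383,  0.5564576 ,  1.12897673])}
{'fx': 468.6444298504044, 'fy': 468.6444298504044, 'cx': 310.28740860337507, 'cy': 201.20345797065724, 'rvec': array([ 2.11997412, -1.26046974,  0.48533352]), 'tvec': array([-0.32944111,  0.38274077,  0.82971454])}
0.1
```

View pics/top0.png

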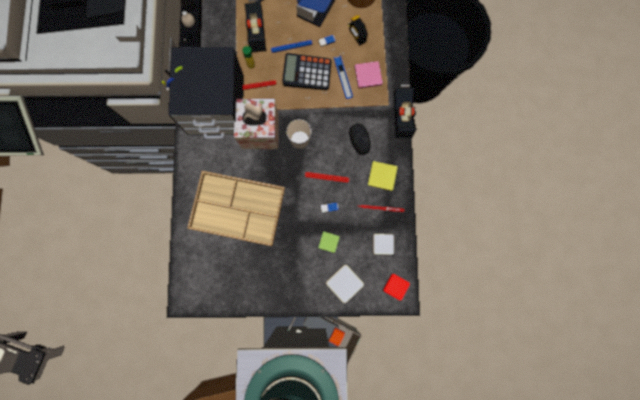

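View pics/scene0.png

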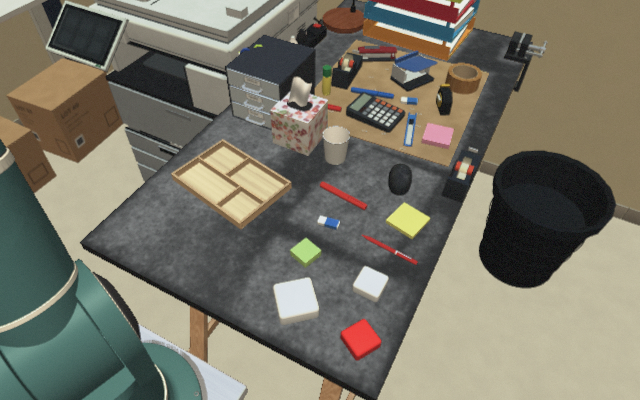

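The top view shows these candidates:
- **Marker:** thick red bar (327,177). The pen, which stays, is the thin one at (382,209); others on the board are (260,84), (290,46) and (343,76).
- **Eraser:** (330,208). The one on the board at (326,41) stays.
- **Small notes:** green (329,242). Yellow large (383,176) and pink on the board (369,74) stay.
- **Charger:** small white (384,244). Larger white (345,284) and red (397,288) stay.
- **Tray:** about (237,208).

Next I'll measure from top and scene together.

```bash
cat > h.py <<'E'
import numpy as np, cv2
from rig import robot
def cam(n):
    c=robot.camera_info(n); K=np.array([[c['fx'],0,c['cx']],[0,c['fy'],c['cy']],[0,0,1]])
    return K,cv2.Rodrigues(np.array(c['rvec']))[0],np.array(c['tvec'])
def ray(C,p):
    K,R,t=C; return -R.T@t, R.T@np.linalg.solve(K,[p[0],p[1],1.])
def on_plane(C,p,z):
    o,d=ray(C,p); return o+d*(z-o[2])/d[2]
def proj(C,P):
    K,R,t=C; q=K@(R@np.asarray(P,float)+t); return q[:2]/q[2]
def tri(C1,p1,C2,p2):
    (o1,d1),(o2,d2)=ray(C1,p1),ray(C2,p2)
    s=np.linalg.lstsq(np.c_[d1,-d2],o2-o1,rcond=None)[0]
    a,b=o1+d1*s[0],o2+d2*s[1]; return (a+b)/2,np.linalg.norm(a-b)
HSV=dict(red=[((0,120,70),(8,255,255)),((172,120,70),(180,255,255))],green=[((32,80,80),(55,255,255))],
 white=[((0,0,135),(180,50,255))],blue=[((100,110,60),(125,255,255))],wood=[((8,40,90),(28,200,255))],
 eraser=[((100,110,60),(125,255,255)),((0,0,135),(180,50,255))])
def blob(img,col,seed,r=12):
    """contour of the colour blob nearest the seed pixel"""
    h=cv2.cvtColor(img,cv2.COLOR_RGB2HSV); m=np.zeros(h.shape[:2],np.uint8)
    for lo,hi in HSV[col]: m|=cv2.inRange(h,lo,hi)
    if col=='eraser': m=cv2.morphologyEx(m,cv2.MORPH_CLOSE,np.ones((3,3),np.uint8))
    cs=[c for c in cv2.findContours(m,cv2.RETR_EXTERNAL,cv2.CHAIN_APPROX_NONE)[0] if cv2.contourArea(c)>15]
    return max(cs,key=lambda c:cv2.pointPolygonTest(c,tuple(map(float,seed)),True))
def rect(C,c,z):
    """min-area rectangle of the contour cast onto plane z: centre, long-axis angle, sides"""
    P=np.array([on_plane(C,q,z)[:2] for q in c[:,0]],np.float32)*1000
    (cx,cy),(w,hh),a=cv2.minAreaRect(P)
    if w<hh: w,hh,a=hh,w,a+90
    return np.array([cx,cy])/1000,np.deg2rad(a),w,hh
E
python3 - <<'E'
from h import *
T=cam('top');S=cam('scene');it=cv2.imread('pics/top0.png')[:,:,::-1].copy();is_=cv2.imread('pics/scene0.png')[:,:,::-1].copy()
for n,col,s,h in [('marker','red',(327,177),.018),('eraser','eraser',(330,208),.013),('notes','green',(329,242),.02),('charger','white',(384,244),.028),('bigwhite','white',(345,284),.028),('wood','wood',(260,200),.024)]:
    c=blob(it,col,s); r=rect(T,c,h); print(n,r[0].round(3),np.rad2deg(r[1]).round(1),round(r[2]),round(r[3]))
W=robot.camera_info('wrist');K,R,t=cam('wrist');st=robot.get_state()
print(-R.T@t-st['ee_pos'],'\n',R.T.round(3),'\n',np.array(st['tool_rot']).round(2))
R0=np.array(st['tool_rot'])
for p in [(.5,-.1,.4),(.5,-.1,.35),(.45,-.1,.4),(.55,.2,.35),(.55,.2,.4)]:print(p,robot.ik(p,np.diag([1.,-1,-1])) is not None,robot.ik(p,np.array([[0,1,0],[1,0,0],[0,0,-1.]])) is not None)
E
```

```text
marker [ 0.657 -0.107] 82.2 134 19
eraser [ 0.565 -0.113] 99.1 49 24
notes [ 0.46  -0.111] 163.5 55 54
charger [ 0.451 -0.273] 178.3 60 56
bigwhite [ 0.337 -0.156] 42.2 83 83
wood [0.565 0.166] 78.0 265 187
[-0.07246196  0.02655186  0.16079238] 
 [[ 0.338  0.907  0.252]
 [ 0.941 -0.325 -0.092]
 [-0.001  0.268 -0.963]] 
 [[-0.94  0.34 -0.  ]
 [ 0.34  0.94 -0.  ]
 [-0.   -0.   -1.  ]]
(0.5, -0.1, 0.4) True True
(0.5, -0.1, 0.35) True True
(0.45, -0.1, 0.4) True True
(0.55, 0.2, 0.35) True True
(0.55, 0.2, 0.4) True True
```

Sizes match all four choices. Next I take close views from two places each, over the objects and the tray.

```bash
cat >> h.py <<'E'
def Rz(a):  # tool down, tool x at world angle a
    c,s=np.cos(a),np.sin(a); return np.array([[c,s,0],[s,-c,0],[0,0,-1.]])
def look(name,pos=None,a=np.pi):
    if pos is not None: robot.move_ptp(pos,Rz(a))
    C=cam('wrist'); im=robot.grab_frame('wrist'); cv2.imwrite(f'pics/{name}.png',im[:,:,::-1]); np.savez(f'pics/{name}.npz',K=C[0],R=C[1],t=C[2])
def load(name):
    d=np.load(f'pics/{name}.npz'); return cv2.imread(f'pics/{name}.png')[:,:,::-1].copy(),(d['K'],d['R'],d['t'])
E
python3 - <<'E'
from h import *
look('t1',(.50,.10,.35)); look('t2',(.50,.22,.35)); look('o1',(.50,-.12,.37)); look('o2',(.50,-.22,.37))
print(robot.get_state()['time'])
for a in('t1','t2','o1','o2'):print(a)
E
```

```text
4.7
t1
t2
o1
o2
```

View pics/o1.png

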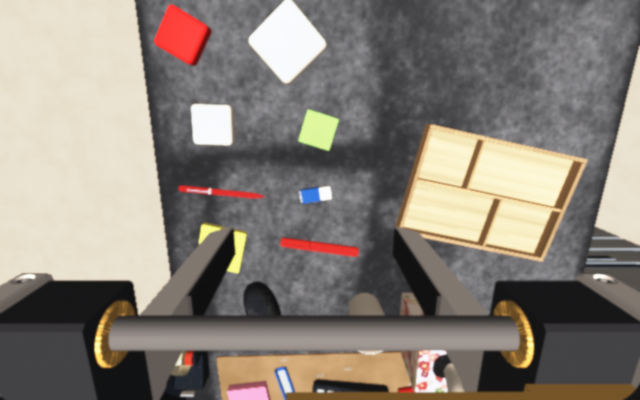

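View pics/o2.png

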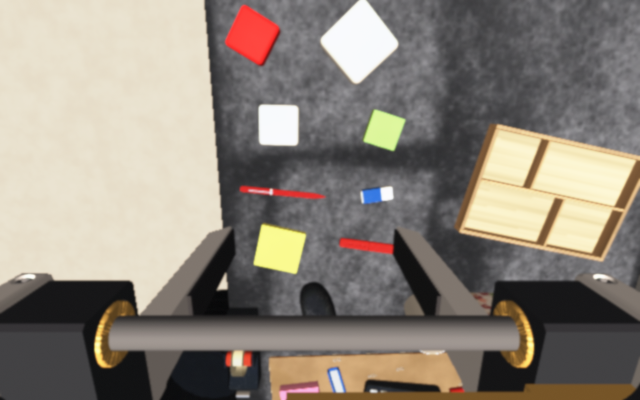

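View pics/t1.png

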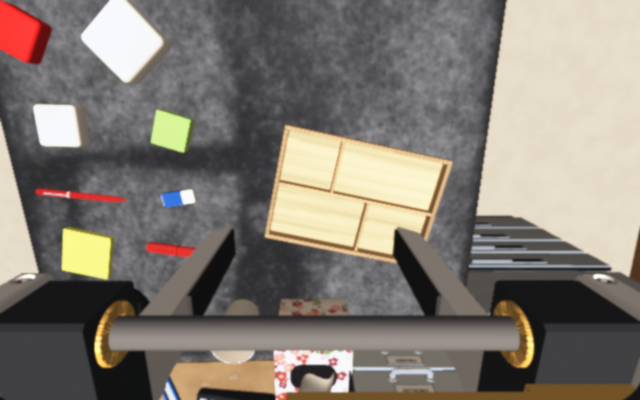

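View pics/t2.png

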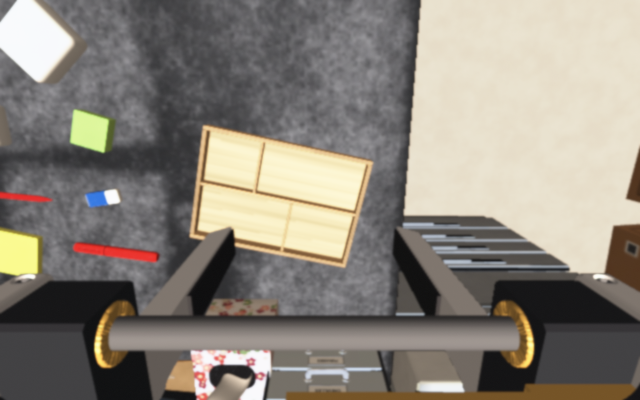

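The views show, in o1: charger (211,125), notes (319,130), eraser (316,195), marker (320,247), tray rim corners (429,125), (585,158), (542,260), (398,228). The pen at (220,192) is plainly thinner than the marker. t2 has the tray whole at (205,126), (371,160), (345,266), (191,236). Next I triangulate between the views.

```bash
cat > m.py <<'E'
from h import *
I={n:load(n) for n in('t1','t2','o1','o2')}
cen=lambda c:np.array(cv2.minAreaRect(c)[0])
for n,col,a,pa,b,pb,h in [('marker','red','o1',(320,247),'t2',(115,252),.018),('eraser','eraser','o1',(316,195),'t2',(102,198),.013),('notes','green','o1',(319,130),'t2',(92,131),.02),('charger','white','o1',(211,125),'o2',(279,125),.028)]:
    ca,cb=blob(I[a][0],col,pa),blob(I[b][0],col,pb)
    P,e=tri(I[a][1],cen(ca),I[b][1],cen(cb))
    print(n,'tri',P.round(4),'gap',e.round(4))
    for w,c in((a,ca),(b,cb)):
        r=rect(I[w][1],c,h); print('   ',w,r[0].round(4),np.rad2deg(r[1]).round(1),round(r[2],1),round(r[3],1))
def corners(im,seed):
    c=cv2.convexHull(blob(im,'wood',seed)); c=cv2.approxPolyDP(c,8,True)[:,0]; return c
for n,s in(('o1',(470,180)),('t1',(360,170)),('t2',(280,180)),('o2',(530,180))): print(n,corners(I[n][0],s).tolist())
E
python3 m.py
```

```text
marker tri [ 0.6584 -0.1092  0.0128] gap 0.0001
    o1 [ 0.6561 -0.1089] 81.9 135.5 19.0
    t2 [ 0.656  -0.1055] 81.6 138.6 19.9
eraser tri [ 0.5667 -0.1154  0.009 ] gap 0.0033
    o1 [ 0.5674 -0.1154] 104.1 73.6 33.5
    t2 [ 0.564  -0.1136] 92.5 62.6 28.5
notes tri [ 0.4604 -0.1121  0.0142] gap 0.0001
    o1 [ 0.4604 -0.112 ] 162.2 52.4 52.1
    t2 [ 0.4604 -0.1081] 73.1 60.7 55.2
charger tri [ 0.4475 -0.2727  0.0311] gap 0.0006
    o1 [ 0.4486 -0.2729] 178.7 68.7 62.7
    o2 [ 0.4481 -0.2735] 179.3 68.2 62.7
o1 [[426, 123], [587, 159], [543, 261], [395, 227]]
t1 [[284, 125], [451, 160], [427, 240], [393, 263], [265, 238]]
t2 [[202, 125], [370, 159], [345, 267], [190, 238]]
o2 [[490, 123], [639, 155], [639, 189], [602, 261], [454, 228]]
```

```bash
python3 - <<'E'
from h import *
from scipy.optimize import least_squares
A={'o1':[[426,123],[587,159],[543,261],[395,227]],'t2':[[202,125],[370,159],[345,267],[190,238]]}
C={n:load(n)[1] for n in A}
Q=np.array([tri(C['o1'],A['o1'][i],C['t2'],A['t2'][i])[0] for i in range(4)]);print(Q.round(4))
for n in A:
    P=np.array([on_plane(C[n],p,.024)[:2] for p in A[n]]);print(n,P.round(3).tolist(),P.mean(0).round(4),
     [round(float(np.linalg.norm(P[i]-P[(i+1)%4])),3) for i in range(4)],
     [round(float(np.rad2deg(np.arctan2(*(d:=P[j]-P[i])[::-1]))),1) for i,j in((0,1),(3,2),(0,3),(1,2))])
T=cam('top');it=cv2.imread('pics/top0.png')[:,:,::-1].copy();c=cv2.approxPolyDP(cv2.convexHull(blob(it,'wood',(260,200))),5,True)[:,0]
P=np.array([on_plane(T,p,.024)[:2] for p in c]);print('top',c.tolist(),P.round(3).tolist(),P.mean(0).round(4))
# eraser axis from blue/white parts
for n,b,w in(('o1',(308,195),(325,193)),('t1',(172,199),(188,197)),('o2',(371,196),(387,193))):
    im,Cc=load(n); b,w=[cv2.minAreaRect(blob(im,k,s))[0] for k,s in(('blue',b),('white',w))]
    pb,pw=on_plane(Cc,b,.01),on_plane(Cc,w,.01); cb=rect(Cc,blob(im,'blue',b),.013); print(n,b,w,pb.round(3),pw.round(3),np.rad2deg(np.arctan2(*(pw-pb)[1::-1])).round(1),cb)
E
```

```text
[[0.4504 0.0545 0.0159]
 [0.5012 0.3044 0.0292]
 [0.6787 0.2724 0.0254]
 [0.6265 0.0192 0.016 ]]
o1 [[0.449, 0.052], [0.504, 0.309], [0.679, 0.273], [0.618, 0.016]] [0.5624 0.1626] [0.263, 0.179, 0.264, 0.172] [78.0, 76.6, -11.9, -11.4]
t2 [[0.451, 0.057], [0.5, 0.305], [0.68, 0.273], [0.629, 0.022]] [0.5649 0.1643] [0.253, 0.182, 0.256, 0.181] [78.7, 78.5, -11.2, -10.3]
top [[201, 170], [284, 187], [271, 245], [187, 228]] [[0.68, 0.275], [0.625, 0.022], [0.451, 0.06], [0.503, 0.311]] [0.5649 0.1668]
o1 (309.9324645996094, 195.09458923339844) (326.0, 192.0) [ 0.567 -0.125  0.01 ] [ 0.562 -0.098  0.01 ] 101.4 (array([ 0.56616522, -0.124831  ]), np.float64(1.7426916905402288), 27.849998474121094, 24.995702743530273)
t1 (171.8648681640625, 198.68919372558594) (188.2973175048828, 196.78379821777344) [ 0.567 -0.126  0.01 ] [ 0.564 -0.099  0.01 ] 96.9 (array([ 0.56636346, -0.12474467]), np.float64(1.7028030468253468), 28.89549446105957, 24.629362106323242)
o2 (371.6099853515625, 195.26998901367188) (388.6651611328125, 193.05044555664062) [ 0.567 -0.124  0.01 ] [ 0.563 -0.096  0.01 ] 97.7 (array([ 0.56607599, -0.12443961]), np.float64(1.7182272269764882), 27.846616744995117, 25.062644958496094)
```

Tray is at (0.565, 0.165) with yaw about -11.5°, and its sides measure 0.256 by 0.181, against 0.257 by 0.180 given. The rim averages z≈0.022 across the four corners, and the object heights and sizes fit too. Now the marker.

```bash
cat >> h.py <<'E'
TC=np.array([.565,.165]); TY=np.deg2rad(-11.5)
def bay(x,y): c,s=np.cos(TY),np.sin(TY); return TC+np.array([[c,-s],[s,c]])@[x,y]
def pick(xy,a,op,z=.0215):
    robot.gripper_to(op); robot.move_ptp([*xy,.12],Rz(a)); robot.move_linear([*xy,z],.12)
    robot.gripper_to(0); s=robot.get_state(); print('grip',s['opening'],s['grasp_force'],s['ee_pos'],s['time'])
    robot.move_linear([*xy,.14],.15)
def place(xy,a,op,z=.026):
    robot.move_ptp([*xy,.14],Rz(a)); robot.move_linear([*xy,z],.12)
    s=robot.get_state(); print('placing',s['opening'],s['force'],s['ee_pos']); robot.gripper_to(op); robot.move_linear([*xy,.13],.15); print(robot.get_state()['time'])
def ok(a,b,c,d):
    for k in(0,np.pi,-np.pi):
        q=[robot.ik([*p,z],Rz(t+k)) for p,t in((a,b),(c,d)) for z in(.022,.14)]
        if all(x is not None for x in q): print(np.rad2deg(k),[np.round(x[6],2) for x in q])
E
python3 - <<'E'
from h import *
m,am=(.657,-.108),np.deg2rad(82); b=bay(-.044,.0425); ab=TY+np.pi/2
print(b); ok(m,am,b,ab)
pick(m,am,.05); look('g1')
E
```

```text
[0.53035645 0.21541899]
0.0 [np.float64(0.48), np.float64(0.39), np.float64(-0.23), np.float64(-0.38)]
180.0 [np.float64(2.75), np.float64(2.76), np.float64(2.77), np.float64(2.67)]
-180.0 [np.float64(2.75), np.float64(2.76), np.float64(2.77), np.float64(2.67)]
grip 0.016927011384025553 30.00052571296692 [ 0.65710454 -0.1080103   0.02163486] 8.625
```

View pics/g1.png

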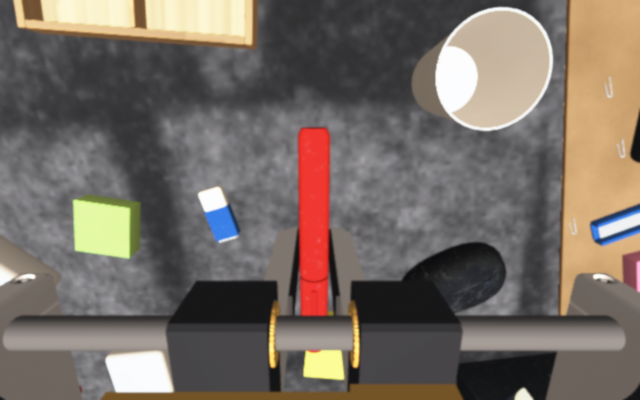

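The marker (314,240) is held straight and its width is 16.9 mm as expected. This view also shows the whole eraser at (218,214), so I'll refine its pose from it after placing.

```bash
python3 - <<'E'
from h import *
place(bay(-.044,.0425),TY+np.pi/2,.036)
im,C=load('g1'); HSV['eraser'][1]=((0,0,170),(180,40,255))
for z in(.013,):
    c=blob(im,'eraser',(218,214)); r=rect(C,c,z); print(r,np.rad2deg(r[1]),cv2.boundingRect(c))
b,w=[cv2.minAreaRect(blob(im,k,s))[0] for k,s in(('blue',(222,224)),('white',(212,198)))]
pb,pw=on_plane(C,b,.012),on_plane(C,w,.012);print(b,w,pb,pw,np.rad2deg(np.arctan2(*(pw-pb)[1::-1])))
look('p1')
ok((.565,-.113),np.deg2rad(98),bay(-.044,-.082),TY+np.pi/2)
E
```

```text
placing 0.016795800746288513 [-0.51287175 -0.53670667 -1.01538183] [0.53063247 0.21539642 0.02615756]
13.3833
(array([ 0.56717072, -0.11533298]), np.float64(1.7249820521206085), 53.02560043334961, 25.50351905822754) 98.83419132232666 (198, 186, 41, 57)
(221.9500274658203, 222.85000610351562) (216.86598205566406, 188.44845581054688) [ 0.56799733 -0.1240983   0.012     ] [ 0.5705168  -0.09080333  0.012     ] 85.67260761022274
0.0 [np.float64(0.78), np.float64(0.69), np.float64(0.14), np.float64(-0.01)]
180.0 [np.float64(-1.96), np.float64(-2.27), np.float64(2.74), np.float64(2.77)]
-180.0 [np.float64(-1.96), np.float64(-2.27), np.float64(2.74), np.float64(2.77)]
```

View pics/p1.png

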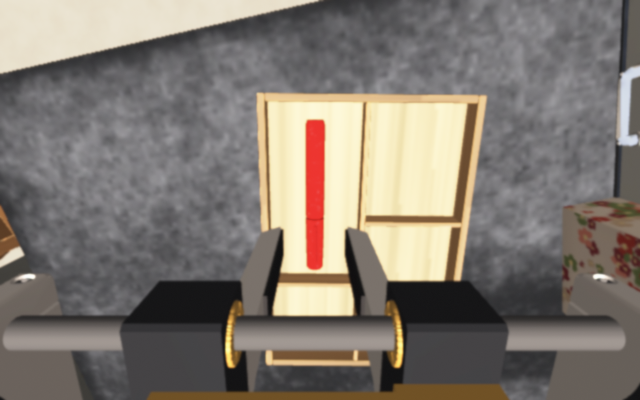

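The marker lies flat and lengthwise, centred in the long bay (315,195). The eraser measures 53 x 25.5 mm at (0.567,-0.115), 98.8°, which is consistent. Next the eraser, then a check of the grip before the notes.

```bash
python3 - <<'E'
from h import *
pick((.5665,-.1145),np.deg2rad(98.5),.05)
s=robot.get_state()['opening']
if .018<s<.028:
    place(bay(-.044,-.082),TY+np.pi/2,.042)
ok((.460,-.111),np.deg2rad(162.5),bay(.042,.0725),TY+np.pi)
ok((.449,-.273),np.deg2rad(178.7),bay(.042,-.052),TY+np.pi)
look('p2',(.48,-.15,.30)); print(robot.get_state()['time'])
im,C=load('p2'); 
for n,col,g,h in(('notes','green',(.46,-.111),.02),('charger','white',(.449,-.273),.028)):
    c=blob(im,col,proj(C,[*g,h])); r=rect(C,c,h); print(n,cv2.boundingRect(c),r[0],np.rad2deg(r[1]),r[2:])
E
```

```text
grip 0.021618675133577802 30.001037120819092 [ 0.56657647 -0.11445107  0.02167762] 16.6667
placing 0.0217279026726687 [-0.12535213 -0.43354969  0.29366162] [0.50581469 0.09325961 0.02614891]
20.9583
0.0 [np.float64(1.78), np.float64(1.67), np.float64(1.23), np.float64(1.19)]
180.0 [np.float64(-0.84), np.float64(-1.2), np.float64(-1.45), np.float64(-1.52)]
-180.0 [np.float64(-0.84), np.float64(-1.2), np.float64(-1.45), np.float64(-1.52)]
0.0 [np.float64(2.34), np.float64(2.29), np.float64(1.42), np.float64(1.37)]
180.0 [np.float64(-0.37), np.float64(-0.54), np.float64(-1.23), np.float64(-1.32)]
-180.0 [np.float64(-0.37), np.float64(-0.54), np.float64(-1.23), np.float64(-1.32)]
22.7667
notes (318, 125, 47, 48) [ 0.45999173 -0.11235744] 162.63191986083984 (52.700714111328125, 52.564273834228516)
charger (196, 119, 48, 48) [ 0.45142441 -0.27328574] 178.0083236694336 (61.981201171875, 61.888526916503906)
```

View pics/p2.png

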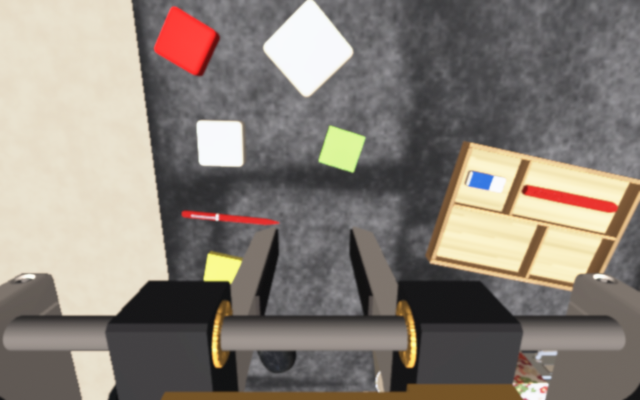

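The eraser lies flat in the small bay (484,181). Notes (342,148) and charger (220,143) measure as expected.

```bash
python3 - <<'E'
from h import *
pick((.460,-.112),np.deg2rad(162.6),.08)
if .045<robot.get_state()['opening']<.055:
    place(bay(.042,.0725),TY+np.pi,.064)
    pick((.450,-.273),np.deg2rad(178.3),.085)
    if .055<robot.get_state()['opening']<.065: place(bay(.042,-.052),TY+np.pi,.08)
robot.move_ptp([.45,.1,.35],Rz(np.pi)); look('e1'); print(robot.get_state()['time'])
E
```

```text
grip 0.049662241914316785 30.001037120819092 [ 0.46008481 -0.11195696  0.02162611] 25.825
placing 0.0497255024531731 [ 0.80727871 -0.39288152 -0.19779498] [0.62085754 0.22770149 0.02619035]
30.5667
grip 0.05983484987277512 30.001313388347626 [ 0.45017668 -0.27302258  0.02175079] 34.5083
placing 0.05988441379769757 [ 0.22348692 -0.12857759 -1.13634156] [0.59605964 0.10561812 0.02615463]
39.425
40.5083
```

View pics/e1.png

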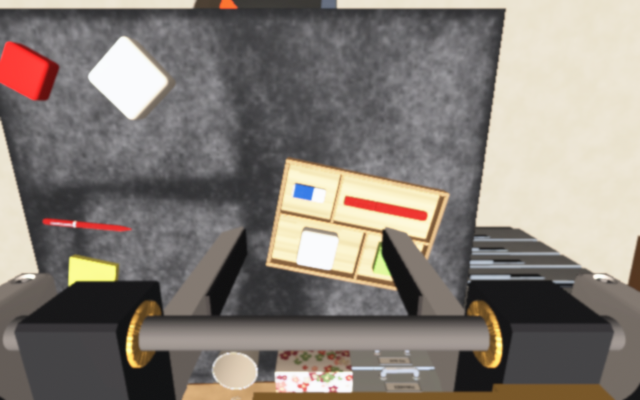

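Eraser (308,192), marker (385,208) and charger (318,250) are seated, but the finger hides most of the notes (380,260). I'll take one last look with the arm clear.

```bash
python3 - <<'E'
from h import *
robot.move_ptp([.45,-.2,.3],Rz(np.pi))
cv2.imwrite('pics/end.png',cv2.resize(robot.grab_frame('scene')[100:300,130:450,::-1],None,fx=2.4,fy=2.4,interpolation=cv2.INTER_CUBIC))
E
```

```text
(no output)
```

View pics/end.png

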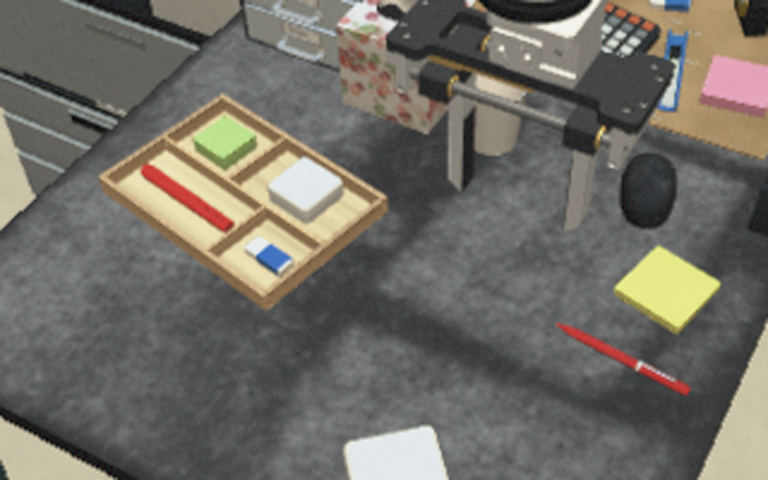

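All four pieces lie flat in their bays: notes (225,140), charger (305,187), marker (187,197) and eraser (270,257). The pen, large pad, cup and mouse are where they were.

```bash
python3 -c "
from rig import robot
print(robot.sign_off())"
```

```text
the job is handed in; nothing more can be done
None
```

The marker, eraser, small notes and charger each lie flat in their own bay, packed in the order asked in about 42 s, and the job is handed in; the pen, large pad, cup and mouse were left alone.

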